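# Find the steel cylinder and put it on the balance

### The job

The steel density sample shaped like a plain round cylinder is in one of the three lidded wooden boxes on the white board; the other two hold a block and a cone. Lift off lids until you find the cylinder (lids may be left off, set down on the bare near half of the board), then take it out and leave it standing upright near the middle of the balance's round steel pan.

Things in the scene. Friction and masses are not known exactly. Their poses are not given: they have to be found in the camera images.
- box_row (a point): Rim centre (70 mm up) of the middle of 3 equal fixed plywood boxes at y -112/0/112 mm here (y: along the row, leftward; x: away from robot; z up). Each 100 mm square, walls and floor 5 mm, inner floor 17 mm above bench. Loose lids centred on them: plate 100x100x6 mm on the rim, plug 84x84x4 mm below, central upright knob 20 mm wide, 28 mm tall (76 to 104 mm above bench); 45 to 80 g.
- lid_rest (a point): Centre, on the top (12 mm above the bench), of the bare near half of the fixed white board (230 x 350 x 12 mm) that carries the boxes; axes as box_row. Free strip 115 (x) x 350 (y) mm: lids fit here in front of their boxes, at y -112/0/112 mm, standing on the plug, knob then 22 to 50 mm above the bench. Other things stand around the board.
- cylinder_center (a point): Centre (half-way up) of the wanted steel cylinder, diameter 26, height 45 mm, 160 to 240 g, flat ends, z along its axis. Starts upright on the floor of one box (17 to 62 mm above bench), within 9 mm of the box's centre: 26 mm for each finger beside it, so open the jaws only part way. The others hold a steel block (24x34x40 mm) and a steel cone (base 36, height 42 mm), not wanted.
- pan (a point): Centre of the top of the balance's flat round steel pan, 130 mm in diameter, 60 mm above the bench, z up. The pan does not move. The white balance under it, 205 x 150 mm and 44 mm high, is fixed on the bench to the robot's left of the white board.

How it is judged (in metres and radians):
At the end, for the whole second after the job is handed in: The steel cylinder stands upright (within 10 degrees, either end up) on the balance's pan, its axis within 45 mm of the pan's centre, resting on the pan and released, and stays so (horizontal distance between cylinder_center and pan below 0.045 m and z of cylinder_center in the frame of pan between 0.018 and 0.027 m and (angle between cylinder_center's own z axis and vertical below 0.17 rad or angle between cylinder_center's own z axis and vertical above 2.97 rad)); the robot touches nothing.
It also fails if it takes over 72 s, if anything falls off the work surface, if the arm or the gripper's body presses on something with over 40 N, if the wrist force passes 120 N, or if a joint passes its speed limit or range.

### The arm

A 6-joint arm with a two-finger parallel gripper is mounted at the origin on the work surface. World frame = base frame: x ahead of the robot, y to its left, z up, the work surface at z = 0. Lengths are in mm, angles in rad, forces in N, time in s.
With the tool pointing down it reaches from about 350 to 925 mm from the base axis. Payload 6.4 kg.
Tool frame: the origin (TCP) lies at the centre of the arm's flange, where the gripper is bolted on; the fingertips stand 199 mm ahead of it and the grasp point (between the pads) lies 180 mm ahead of it; z points along the fingers, y is the direction in which the jaws open and shut (so a half turn about z gives the same grasp; the last joint's range is limited). The gripper opens to 94 mm and grips with 3 to 60 N. Pads are 16 mm wide; open, the fingers measure 119 mm over their backs; the gripper's body (75 mm by 177 mm) begins 78 mm behind the grasp point.
Start: joints at [-1.299, 0.245, 1.558, -0, 1.339, -0.174], TCP at [280.273, -586.483, 404.655] pointing down, gripper open.
Joint ranges: [-3.13, 3.13], [-1.02, 2.26], [0.13, 2.54], [-0.95, 4.09], [0.21, 2.88], [-2.74, 2.74]. Speed limits (rad/s): [2.57, 2.57, 3.14, 3.14, 3.14, 3.14].

### API

Orientations are given as a unit quaternion [w, x, y, z].
In Python, from cell import readout, eyes, arm, nets gives the robot as it stands.
- The arm moves only by the tool jog_arm, never from a script. Its argument "moves" is a list of rows, each an object with "xyz": the shift along the tool's x, y, z in cm, a list of three; "angular": the turn, a rotation vector about the tool's x, y, z in degrees, a list of three; "claw": the opening, from 0 (shut) to 1 (fully open). In form: [{"xyz": [tx, ty, tz], "angular": [wx, wy, wz], "claw": claw}, ...]. A call has 1 to 20 rows; each row shifts and turns the commanded pose from where the row before left it, along the tool's axes as they then stand; what a row does not reach is not made up. A row lasts 1/8 s, in which the tool goes at most 62.5 mm and 10.7 degrees, less where a joint would pass 70% of its speed; a pose out of reach is approached as far as the arm can. A call is refused whole if a number of a shift passes 6.25 or a number of a turn 10.7, either way. A call with a gripper value outside its range is refused whole. The fingers move at their own pace and stop on an object; the grip force is fixed at half the most. Time passes only in rows, so rows that do not move let the fingers close. It gives the time, the measured TCP pose, the force and the opening at its end, in the units of the state.
- readout.get_state(): the state, without advancing time (a new reading comes with each control period).
- eyes.grab_frame(name): name is "scene" or "top"; returns (picture, depth): 480x640x3 uint8, blue, green, red; 480x640 float32, mm along the optical axis (not along the pixel's ray), 0 where there is no reading.
- eyes.camera_params(name): a dict with "camera_matrix" (3x3 intrinsics, pixels), "D" ([k1, k2, p1, p2, k3] as OpenCV has them; the pictures are not rectified), "eye" and "rotation" of the camera in the world. Camera axes: x right, y up, looking along -z (the intrinsics and any distortion apply to the point x, -y, -z); pixel columns grow to the right and rows downward; lengths in mm; the calibration is good to about 2 mm. A picture is of the moment at which its call begins. camera_params takes no time and is no camera call.
- arm.sign_off(): hands the job in, once; it reports no verdict.
Trained networks look in the newest picture that a camera, given by its name, has taken for a name from the list of things; names that differ only in an ending like _2 or _b are one class to them, and where a whole thing is asked for, a point or a joint stands for the part that bears it (a point fixed in the world has none). Each returns a list of dicts, best first, with "conf" (0 to 1); they miss things now and then, are a little off and sometimes report something else, mostly with a low value. They report only what shows in the picture. A call takes as long as a camera call.
- nets.look_for(camera, target): "at" ([x, y, z] in mm, in world coordinates, good to about 4 mm: the middle of the surface that is visible of it).
- nets.cut_out(camera, target): "mask" (480x640 bool, what is visible of it).
- nets.pinpoint(camera, target): "at" ([x, y, z] in mm, in world coordinates, good to about 4 mm: a listed point, or the origin of a listed thing).
The state is a dict: "time_s": time; "qpos": joint angles; "joint_vel": joint speeds; "tau": joint torques, N m; "eef_pos": TCP position; "eef_rot": TCP orientation; "force": force on the tool from outside, world axes, zero at the start; "wrist_torque": the same for the moment, N m; "width": finger opening in mm.
Only numpy, scipy, OpenCV 4.12 (cv2) and the standard library are available. Lean on these libraries where they do the work, as an engineer would, in place of code of your own. Each camera call takes 0.05 s, during which the arm holds its last target. There are 200 camera calls.

## Working session

There is one attempt and no reset: what is moved stays moved. The work goes in short steps, Python scripts to look and compute and a tool call to move; the robot and the scene stay as the last step left them, time stands still between calls to the robot, and variables do not carry over. Pictures are saved under pics/ and viewed, about 8 in all and at most 12, crops included, and the job is handed in when it is done.

Besides the shell and the picture viewer there is one more tool, called as name(argument=value, ...), one argument or row to a line, values as JSON. jog_arm: Moves the arm, as the interface text tells. Its arguments: {"type":"object","properties":{"moves":{"type":"array","items":{"type":"object","properties":{"xyz":{"type":"array","items":{"type":"number"}},"angular":{"type":"array","items":{"type":"number"}},"claw":{"type":"number"}}}}},"required":["moves"]}

```bash
mkdir -p pics; ls; cat > h.py <<'E'
import numpy as np, cv2
from cell import readout, eyes, arm, nets
def cam(n):
    p=eyes.camera_params(n); return np.array(p["camera_matrix"],float),np.array(p["D"],float),np.array(p["eye"],float),np.array(p["rotation"],float)
def R_of(r):
    r=np.array(r,float)
    if r.shape==(3,3): return r
    from scipy.spatial.transform import Rotation as Ro
    return Ro.from_quat(r[[1,2,3,0]]).as_matrix()
def world(n,uv,d):
    K,D,e,r=cam(n); q=cv2.undistortPoints(np.array(uv,float).reshape(-1,1,2),K,D)[:,0]
    d=np.array(d,float).reshape(-1,1)
    return (np.c_[q[:,:1],-q[:,1:],-np.ones(len(q))]*d)@R_of(r).T+e
def cloud(n,depth):
    v,u=np.mgrid[0:480,0:640]; return world(n,np.c_[u.ravel(),v.ravel()],depth.ravel()).reshape(480,640,3)
def state():
    s=readout.get_state(); print({k:np.round(s[k],3).tolist() for k in ("time_s","eef_pos","eef_rot","force","width","qpos")}); return s
E
python3 - <<'E'
from h import *
s=state()
ims=[]
for n in("scene","top"):
    p,d=eyes.grab_frame(n); print(n,eyes.camera_params(n)); cv2.imwrite(f"pics/{n}0.png",p)
    for t in("box_row","lid_rest","pan"):
        print(n,t,[(np.round(a["at"],1).tolist(),round(a["conf"],2)) for a in nets.pinpoint(n,t)][:3])
    ims.append(p)
E
```

```text
pics
{'time_s': 0.0, 'eef_pos': [280.232, -586.257, 403.576], 'eef_rot': [-0.001, 0.975, 0.221, -0.0], 'force': [-0.434, 0.329, -0.532], 'width': 94.112, 'qpos': [-1.299, 0.246, 1.559, -0.0, 1.339, -0.174]}
scene {'camera_matrix': array([[492.70337289,   0.        , 317.47673614],
       [  0.        , 492.70337289, 238.40675795],
       [  0.        ,   0.        ,   1.        ]]), 'D': array([-0.11315249,  0.        ,  0.        ,  0.        ,  0.        ]), 'eye': array([997.7976393 ,  79.35378537, 734.80834848]), 'rotation': array([0.67027432, 0.19351535, 0.20453849, 0.68662082])}
scene box_row []
scene lid_rest [([496.5, -51.3, 7.3], 0.89)]
scene pan [([583.5, 260.4, 57.0], 0.83)]
top {'camera_matrix': array([[523.00461938,   0.        , 317.77738049],
       [  0.        , 523.00461938, 239.76062509],
       [  0.        ,   0.        ,   1.        ]]), 'D': array([-0.11604668,  0.        ,  0.        ,  0.        ,  0.        ]), 'eye': array([486.10016435,  83.23528645, 849.14608829]), 'rotation': array([-0.70549062, -0.04049629,  0.03765752,  0.70655853])}
top box_row []
top lid_rest [([495.6, -60.7, 11.2], 0.91)]
top pan [([581.8, 261.4, 55.6], 0.96)]
```

View pics/top0.png

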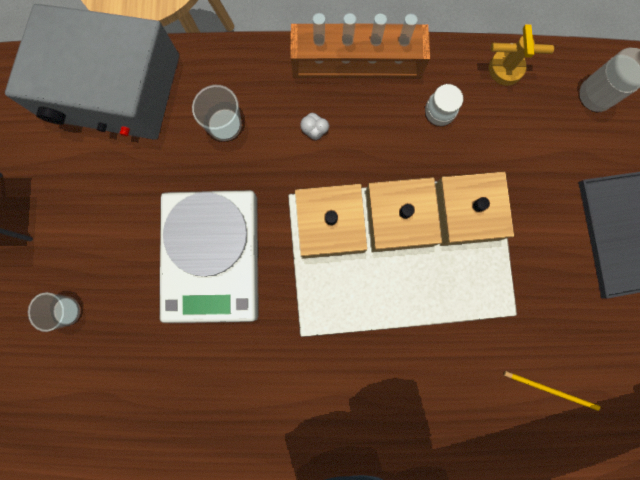

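View pics/scene0.png

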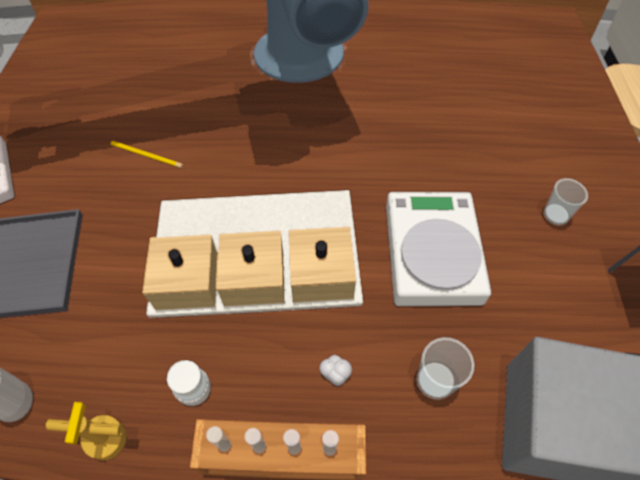

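```bash
python3 - <<'E'
from h import *
p,d=eyes.grab_frame("top"); P=cloud("top",d); ok=d>0
z=P[...,2]
def comps(lo,hi,mn):
    m=(ok&(z>lo)&(z<hi)).astype(np.uint8); k,l,st,c=cv2.connectedComponentsWithStats(m)
    for i in range(1,k):
        if st[i,4]>=mn:
            q=P[l==i]; r=cv2.minAreaRect(q[:,:2].astype(np.float32)); print(lo,hi,st[i].tolist(),np.round(q.mean(0),1).tolist(),np.round(r[0],1),np.round(r[1],1),round(r[2],1))
comps(97,112,30); comps(70,84,500); comps(53,66,300); comps(112,400,100)
E
```

```text
97 112 [11, 24, 153, 98, 707] [800.8, 394.2, 104.6] [791.6 420.5] [126.8 264.2] 25.4
97 112 [519, 25, 15, 33, 289] [877.3, -238.1, 106.8] [ 879.1 -239.9] [22.  51.1] 85.1
97 112 [400, 29, 13, 12, 65] [882.8, -48.1, 104.9] [883.5 -47.7] [17.9  8.3] 68.8
97 112 [313, 31, 12, 9, 62] [882.8, 84.6, 104.7] [883.8  84.7] [ 7.4 16.9] 0.3
97 112 [343, 30, 12, 10, 55] [883.1, 39.4, 104.8] [883.9  38.8] [17.4  7.5] 89.4
97 112 [371, 31, 13, 9, 51] [883.1, -4.1, 104.0] [883.9  -4.6] [18.   6.6] 78.8
97 112 [606, 57, 33, 36, 259] [821.5, -382.2, 104.2] [ 823.5 -385.4] [63.4 28.9] 37.1
97 112 [476, 197, 14, 14, 156] [621.9, -154.6, 103.6] [ 622.  -155.1] [19.4 19.3] 78.4
97 112 [401, 203, 14, 14, 152] [613.0, -43.9, 103.6] [613.2 -44.2] [18.5 19.2] 44.5
97 112 [324, 210, 14, 14, 152] [602.8, 67.6, 103.6] [603.2  67.4] [18.8 19. ] 74.4
70 84 [291, 23, 139, 38, 4092] [884.8, 20.2, 75.2] [889.4  18.6] [220.4  63.5] 89.7
70 84 [36, 33, 133, 95, 639] [795.4, 397.4, 77.2] [790.1 402.9] [113.4 249.5] 31.8
70 84 [441, 171, 73, 71, 4059] [622.3, -154.3, 76.0] [ 623.3 -155.6] [100.4 102.1] 5.2
70 84 [369, 1
[... 291 characters left out ...]
99.5 -120.5] [45.4 46.7] 28.1
53 66 [163, 193, 84, 83, 5485] [583.0, 259.8, 60.2] [583.5 260.7] [128.3 126.9] 89.4
112 400 [5, 4, 157, 114, 13029] [844.8, 444.0, 120.1] [848.5 448.8] [222.2 160. ] 78.4
112 400 [313, 14, 12, 20, 224] [886.1, 84.7, 134.8] [888.7  84.7] [18.6 16.7] 1.3
112 400 [343, 14, 13, 21, 216] [885.8, 39.8, 134.3] [888.3  39.4] [18.1 16.9] 7.6
112 400 [372, 14, 15, 21, 234] [886.0, -4.9, 134.1] [888.5  -5.4] [18.8 17.9] 2.0
112 400 [402, 14, 16, 22, 237] [886.2, -49.4, 134.5] [889.  -50.3] [18.5 18.6] 72.0
112 400 [611, 48, 29, 41, 947] [829.2, -385.3, 132.6] [ 833.9 -390.3] [62.9 40.9] 5.0
112 400 [325, 475, 58, 5, 198] [282.9, 44.3, 248.4] [281.5  46.2] [62.9 12.4] 86.6
```

The top view shows the three lids with black knobs at about px (331,217), (407,211) and (481,205), and the pan at (204,234). The scene view agrees. The row is yawed 5°, and the knobs are at world (603,67.5), (613,-44) and (622,-155). I'll start with the rightmost box.

jog_arm(
  moves=[
    {"angular": [0,0,10.25],"claw": 0.5},
    {"angular": [0,0,10.25],"claw": 0.5},
    {"xyz": [3.44,-3.64,0.59],"claw": 0.5},
    {"xyz": [3.44,-3.64,0.59],"claw": 0.5},
    {"xyz": [3.44,-3.64,0.59],"claw": 0.5},
    {"xyz": [3.44,-3.64,0.59],"claw": 0.5},
    {"xyz": [3.44,-3.64,0.59],"claw": 0.5},
    {"xyz": [3.44,-3.64,0.59],"claw": 0.5},
    {"xyz": [3.44,-3.64,0.59],"claw": 0.5},
    {"xyz": [3.44,-3.64,0.59],"claw": 0.5},
    {"xyz": [3.44,-3.64,0.59],"claw": 0.5},
    {"xyz": [3.44,-3.64,0.59],"claw": 0.5},
    {"xyz": [3.44,-3.64,0.59],"claw": 0.5},
    {"claw": 0.5},
    {"claw": 0.5},
  ],
)

```text
$.moves[0]: bad value
```

jog_arm(
  moves=[
    {"xyz": [0,0,0],"angular": [0,0,10.25],"claw": 0.5},
    {"xyz": [0,0,0],"angular": [0,0,10.25],"claw": 0.5},
    {"xyz": [3.44,-3.64,0.59],"angular": [0,0,0],"claw": 0.5},
    {"xyz": [3.44,-3.64,0.59],"angular": [0,0,0],"claw": 0.5},
    {"xyz": [3.44,-3.64,0.59],"angular": [0,0,0],"claw": 0.5},
    {"xyz": [3.44,-3.64,0.59],"angular": [0,0,0],"claw": 0.5},
    {"xyz": [3.44,-3.64,0.59],"angular": [0,0,0],"claw": 0.5},
    {"xyz": [3.44,-3.64,0.59],"angular": [0,0,0],"claw": 0.5},
    {"xyz": [3.44,-3.64,0.59],"angular": [0,0,0],"claw": 0.5},
    {"xyz": [3.44,-3.64,0.59],"angular": [0,0,0],"claw": 0.5},
    {"xyz": [3.44,-3.64,0.59],"angular": [0,0,0],"claw": 0.5},
    {"xyz": [3.44,-3.64,0.59],"angular": [0,0,0],"claw": 0.5},
    {"xyz": [3.44,-3.64,0.59],"angular": [0,0,0],"claw": 0.5},
    {"xyz": [0,0,0],"angular": [0,0,0],"claw": 0.5},
    {"xyz": [0,0,0],"angular": [0,0,0],"claw": 0.5},
  ],
)

```text
time_s: 2.33
eef_pos: [621.9, -154.5, 339.7]
eef_rot: [0.0, 0.999, 0.044, -0.0]
force: [-0.5, -0.3, 0.2]
width: 46.9
```

```bash
python3 -c "
from h import *
s=state(); print(R_of(s['eef_rot']).round(4))"
```

```text
{'time_s': 2.325, 'eef_pos': [621.912, -154.491, 339.725], 'eef_rot': [0.0, 0.999, 0.044, -0.0], 'force': [-0.466, -0.317, 0.239], 'width': 46.885, 'qpos': [-0.42, 0.286, 1.632, -0.0, 1.224, 1.063]}
[[ 9.961e-01  8.820e-02 -3.000e-04]
 [ 8.820e-02 -9.961e-01 -2.000e-04]
 [-3.000e-04  2.000e-04 -1.000e+00]]
```

jog_arm(
  moves=[
    {"xyz": [0,0,3.0],"angular": [0,0,0],"claw": 0.5},
    {"xyz": [0,0,2.1],"angular": [0,0,0],"claw": 0.5},
    {"xyz": [0,0,1.0],"angular": [0,0,0],"claw": 0.5},
    {"xyz": [0,0,0],"angular": [0,0,0],"claw": 0},
    {"xyz": [0,0,0],"angular": [0,0,0],"claw": 0},
    {"xyz": [0,0,0],"angular": [0,0,0],"claw": 0},
    {"xyz": [0,0,0],"angular": [0,0,0],"claw": 0},
    {"xyz": [0,0,-1.0],"angular": [0,0,0],"claw": 0},
    {"xyz": [0,0,-2.0],"angular": [0,0,0],"claw": 0},
    {"xyz": [-3.0,0,0],"angular": [0,0,0],"claw": 0},
    {"xyz": [-4.5,0,0],"angular": [0,0,0],"claw": 0},
    {"xyz": [-4.0,0,0],"angular": [0,0,0],"claw": 0},
    {"xyz": [0,0,0],"angular": [0,0,0],"claw": 0},
  ],
)

```text
time_s: 3.95
eef_pos: [505.9, -164.4, 309.6]
eef_rot: [0.0, 0.999, 0.043, 0.0]
force: [0.1, -0.2, -0.3]
width: 19.3
```

jog_arm(
  moves=[
    {"xyz": [0,0,3.5],"angular": [0,0,0],"claw": 0},
    {"xyz": [0,0,3.0],"angular": [0,0,0],"claw": 0},
    {"xyz": [0,0,1.2],"angular": [0,0,0],"claw": 0},
    {"xyz": [0,0,0.6],"angular": [0,0,0],"claw": 0},
    {"xyz": [0,0,0],"angular": [0,0,0],"claw": 0},
    {"xyz": [0,0,0],"angular": [0,0,0],"claw": 0.5},
    {"xyz": [0,0,0],"angular": [0,0,0],"claw": 0.5},
    {"xyz": [0,0,0],"angular": [0,0,0],"claw": 0.5},
    {"xyz": [0,0,-5.0],"angular": [0,0,0],"claw": 0.5},
    {"xyz": [0,0,-6.0],"angular": [0,0,0],"claw": 0.5},
    {"xyz": [0,0,0],"angular": [0,0,0],"claw": 0.5},
  ],
)

```text
time_s: 5.32
eef_pos: [508.9, -165.3, 341.6]
eef_rot: [0.003, 0.999, 0.044, 0.005]
force: [-0.3, -0.2, -0.4]
width: 46.9
```

```bash
cat > look.py <<'E'
from h import *
import sys
s=state()
out=[]
for n in("top","scene"):
    p,d=eyes.grab_frame(n); out.append(cv2.resize(p[140:340,250:560] if n=="top" else p[180:350,120:430],(620,400 if n=="top" else 340)))
    for t in ("cylinder_center",):
        print(n,[(np.round(a["at"],1).tolist(),round(a["conf"],2)) for a in nets.pinpoint(n,t)][:3])
cv2.imwrite(f"pics/{sys.argv[1]}.png",cv2.resize(np.vstack(out),(500,597)))
E
python3 look.py a1
```

```text
{'time_s': 5.325, 'eef_pos': [508.938, -165.262, 341.63], 'eef_rot': [0.003, 0.999, 0.044, 0.005], 'force': [-0.346, -0.22, -0.392], 'width': 46.908, 'qpos': [-0.526, 0.042, 1.905, 0.0, 1.183, 0.957]}
top []
scene []
```

View pics/a1.png

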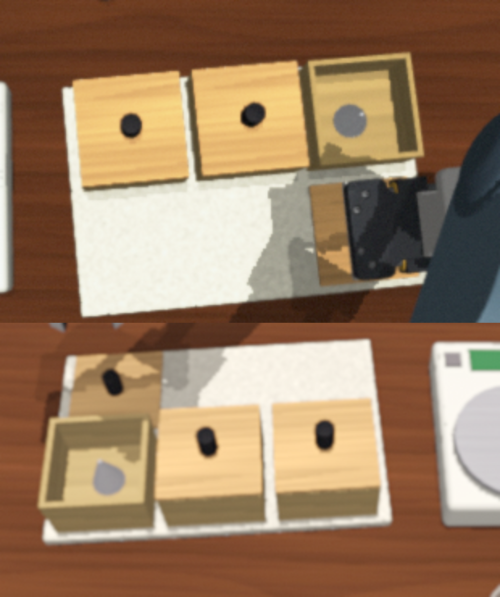

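The right box shows a 36 mm disc from above and a pointed shape in the scene view, so it holds the cone. Its lid rests in front. Next is the middle lid.

jog_arm(
  moves=[
    {"xyz": [1.5,-1.4,0],"angular": [0,0,0],"claw": 0.5},
    {"xyz": [4.0,-3.9,0],"angular": [0,0,0],"claw": 0.5},
    {"xyz": [4.0,-3.9,0],"angular": [0,0,0],"claw": 0.5},
    {"xyz": [1.9,-2.0,0],"angular": [0,0,0],"claw": 0.5},
    {"xyz": [0,0,0],"angular": [0,0,0],"claw": 0.5},
    {"xyz": [0,0,0],"angular": [0,0,0],"claw": 0.5},
  ],
)

```text
time_s: 6.28
eef_pos: [610.5, -43.3, 334.3]
eef_rot: [-0.0, 0.999, 0.044, -0.001]
force: [-0.5, -0.3, -0.0]
width: 46.7
```

```bash
python3 -c "
from h import *
s=state(); print(R_of(s['eef_rot']).round(4))"
```

```text
{'time_s': 6.275, 'eef_pos': [610.526, -43.325, 334.284], 'eef_rot': [-0.0, 0.999, 0.044, -0.001], 'force': [-0.505, -0.328, -0.013], 'width': 46.673, 'qpos': [-0.256, 0.229, 1.711, -0.0, 1.204, 1.227]}
[[ 9.962e-01  8.750e-02 -2.700e-03]
 [ 8.760e-02 -9.962e-01  4.000e-04]
 [-2.700e-03 -6.000e-04 -1.000e+00]]
```

jog_arm(
  moves=[
    {"xyz": [0.2,0,2.5],"angular": [0,0,0],"claw": 0.5},
    {"xyz": [0,0,2.0],"angular": [0,0,0],"claw": 0.5},
    {"xyz": [0,0,1.0],"angular": [0,0,0],"claw": 0.5},
    {"xyz": [0,0,0],"angular": [0,0,0],"claw": 0},
    {"xyz": [0,0,0],"angular": [0,0,0],"claw": 0},
    {"xyz": [0,0,0],"angular": [0,0,0],"claw": 0},
    {"xyz": [0,0,0],"angular": [0,0,0],"claw": 0},
    {"xyz": [0,0,-1.0],"angular": [0,0,0],"claw": 0},
    {"xyz": [0,0,-2.0],"angular": [0,0,0],"claw": 0},
    {"xyz": [-3.0,0,0],"angular": [0,0,0],"claw": 0},
    {"xyz": [-4.5,0,0],"angular": [0,0,0],"claw": 0},
    {"xyz": [-4.0,0,0],"angular": [0,0,0],"claw": 0},
    {"xyz": [0,0,0],"angular": [0,0,0],"claw": 0},
  ],
)

```text
time_s: 7.9
eef_pos: [496.9, -52.7, 311.5]
eef_rot: [0.0, 0.999, 0.044, 0.0]
force: [0.5, 0.4, -0.5]
width: 19.4
```

jog_arm(
  moves=[
    {"xyz": [0,0,3.5],"angular": [0,0,0],"claw": 0},
    {"xyz": [0,0,3.0],"angular": [0,0,0],"claw": 0},
    {"xyz": [0,0,1.2],"angular": [0,0,0],"claw": 0},
    {"xyz": [0,0,0.4],"angular": [0,0,0],"claw": 0},
    {"xyz": [0,0,0],"angular": [0,0,0],"claw": 0},
    {"xyz": [0,0,0],"angular": [0,0,0],"claw": 0.5},
    {"xyz": [0,0,0],"angular": [0,0,0],"claw": 0.5},
    {"xyz": [0,0,0],"angular": [0,0,0],"claw": 0.5},
    {"xyz": [0,0,-5.0],"angular": [0,0,0],"claw": 0.5},
    {"xyz": [0,0,-6.0],"angular": [0,0,0],"claw": 0.5},
    {"xyz": [0,0,0],"angular": [0,0,0],"claw": 0.5},
    {"xyz": [0,0,0],"angular": [0,0,0],"claw": 0.5},
  ],
)

```text
time_s: 9.4
eef_pos: [498.3, -52.7, 339.4]
eef_rot: [-0.0, 0.999, 0.044, -0.0]
force: [0.3, 0.3, -0.8]
width: 46.6
```

```bash
python3 look.py a2
```

```text
{'time_s': 9.4, 'eef_pos': [498.328, -52.73, 339.392], 'eef_rot': [-0.0, 0.999, 0.044, -0.0], 'force': [0.331, 0.328, -0.782], 'width': 46.604, 'qpos': [-0.332, -0.036, 1.988, 0.0, 1.19, 1.151]}
top [([615.4, -43.8, 42.3], 0.8)]
scene [([609.8, -42.6, 35.3], 0.58)]
```

View pics/a2.png

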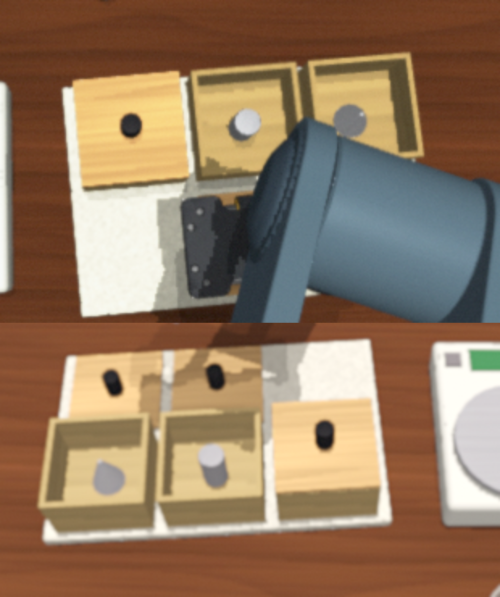

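The cylinder is standing in the middle box (bright disc at crop px (246,124)). I'll measure its top face by depth.

```bash
python3 - <<'E'
from h import *
for n in("top","scene"):
    p,d=eyes.grab_frame(n); P=cloud(n,d)
    m=(d>0)&(P[...,2]>56)&(P[...,2]<66)&(np.hypot(P[...,0]-613,P[...,1]+44)<32)
    q=P[m]; print(n,m.sum(),q.mean(0).round(1),cv2.minEnclosingCircle(q[:,:2].astype(np.float32)))
E
```

```text
top 227 [611.2 -43.8  61.8] ((611.5132446289062, -44.40123748779297), 13.227011680603027)
scene 201 [613.9 -42.3  61.7] ((612.6359252929688, -42.378684997558594), 13.396368980407715)
```

jog_arm(
  moves=[
    {"xyz": [1.9,0,0],"angular": [0,0,0],"claw": 0.43},
    {"xyz": [3.8,0.1,0],"angular": [0,0,0],"claw": 0.43},
    {"xyz": [3.8,0,0],"angular": [0,0,0],"claw": 0.43},
    {"xyz": [1.9,0,0],"angular": [0,0,0],"claw": 0.43},
    {"xyz": [0,0,0],"angular": [0,0,0],"claw": 0.43},
    {"xyz": [0,0,2.0],"angular": [0,0,0],"claw": 0.43},
    {"xyz": [0,0,0],"angular": [0,0,0],"claw": 0.43},
    {"xyz": [0,0,0],"angular": [0,0,0],"claw": 0.43},
  ],
)

```text
time_s: 10.7
eef_pos: [611.7, -43.8, 319.3]
eef_rot: [-0.0, 0.999, 0.044, -0.0]
force: [-0.3, 1.2, -0.3]
width: 40.5
```

Aligned; down 94 mm to TCP z 225, then grip.

jog_arm(
  moves=[
    {"xyz": [0,0,2.5],"angular": [0,0,0],"claw": 0.43},
    {"xyz": [0,0,2.5],"angular": [0,0,0],"claw": 0.43},
    {"xyz": [0,0,2.2],"angular": [0,0,0],"claw": 0.43},
    {"xyz": [0,0,1.5],"angular": [0,0,0],"claw": 0.43},
    {"xyz": [0,0,0.7],"angular": [0,0,0],"claw": 0.43},
    {"xyz": [0,0,0],"angular": [0,0,0],"claw": 0.43},
    {"xyz": [0,0,0],"angular": [0,0,0],"claw": 0},
    {"xyz": [0,0,0],"angular": [0,0,0],"claw": 0},
    {"xyz": [0,0,0],"angular": [0,0,0],"claw": 0},
    {"xyz": [0,0,0],"angular": [0,0,0],"claw": 0},
  ],
)

```text
time_s: 11.95
eef_pos: [612.7, -43.9, 226.7]
eef_rot: [0.0, 0.999, 0.044, 0.001]
force: [0.2, 0.7, 3.9]
width: 25.7
```

jog_arm(
  moves=[
    {"xyz": [0,0,-1.5],"angular": [0,0,0],"claw": 0},
    {"xyz": [0,0,-3.5],"angular": [0,0,0],"claw": 0},
    {"xyz": [0,0,-4.0],"angular": [0,0,0],"claw": 0},
    {"xyz": [0,0,-3.0],"angular": [0,0,0],"claw": 0},
    {"xyz": [0,0,0],"angular": [0,0,0],"claw": 0},
    {"xyz": [-0.2,-2.0,0],"angular": [0,0,0],"claw": 0},
    {"xyz": [0,-4.0,0],"angular": [0,0,0],"claw": 0},
    {"xyz": [0,-5.0,0],"angular": [0,0,0],"claw": 0},
    {"xyz": [0,-5.0,0],"angular": [0,0,0],"claw": 0},
    {"xyz": [0,-5.0,0],"angular": [0,0,0],"claw": 0},
    {"xyz": [0,-5.0,0],"angular": [0,0,0],"claw": 0},
    {"xyz": [0,-3.0,0],"angular": [0,0,0],"claw": 0},
    {"xyz": [0,-1.5,0],"angular": [0,0,0],"claw": 0},
    {"xyz": [0,0,0],"angular": [0,0,0],"claw": 0},
    {"xyz": [0,0,0],"angular": [0,0,0],"claw": 0},
    {"xyz": [0,0,0],"angular": [0,0,0],"claw": 0},
  ],
)

```text
time_s: 13.95
eef_pos: [583.7, 258.8, 345.7]
eef_rot: [0.0, 0.999, 0.043, -0.0]
force: [-0.4, -0.6, -1.8]
width: 25.5
```

```bash
python3 - <<'E'
from h import *
s=state(); x,y,_=s["eef_pos"]
for n in ("scene","top"):
    p,d=eyes.grab_frame(n); P=cloud(n,d)
    m=(d>0)&(np.hypot(P[...,0]-x,P[...,1]-y)<25)&(P[...,2]>90)&(P[...,2]<300)
    if m.sum(): print(n,m.sum(),np.percentile(P[m][:,2],[0,1,5]).round(1))
    cv2.imwrite(f"pics/p_{n}.png",p)
p=cv2.imread("pics/p_scene.png"); cv2.imwrite("pics/a3.png",cv2.resize(p[60:340,330:550],None,fx=2,fy=2))
E
```

```text
{'time_s': 13.95, 'eef_pos': [583.714, 258.769, 345.685], 'eef_rot': [0.0, 0.999, 0.043, -0.0], 'force': [-0.408, -0.558, -1.821], 'width': 25.541, 'qpos': [0.24, 0.275, 1.634, -0.0, 1.233, 1.724]}
scene 1758 [136.  140.5 150.6]
```

View pics/a3.png

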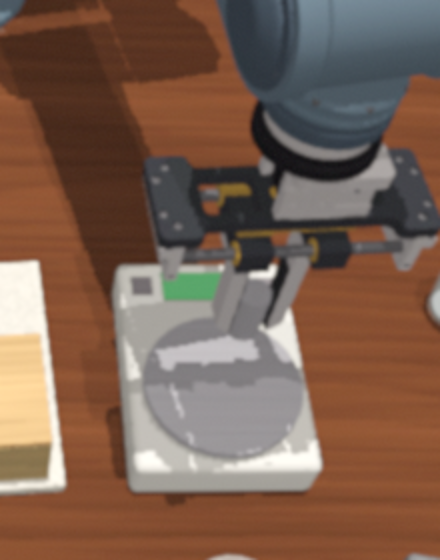

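The cylinder is held upright over the pan, with its bottom at z≈136 (around px (245,330)). It needs to come down about 76 mm.

jog_arm(
  moves=[
    {"xyz": [0,0,2.0],"angular": [0,0,0],"claw": 0},
    {"xyz": [0,0,2.5],"angular": [0,0,0],"claw": 0},
    {"xyz": [0,0,1.5],"angular": [0,0,0],"claw": 0},
    {"xyz": [0,0,0.8],"angular": [0,0,0],"claw": 0},
    {"xyz": [0,0,0.3],"angular": [0,0,0],"claw": 0},
    {"xyz": [0,0,0.2],"angular": [0,0,0],"claw": 0},
    {"xyz": [0,0,0],"angular": [0,0,0],"claw": 0},
    {"xyz": [0,0,0],"angular": [0,0,0],"claw": 0},
  ],
)

```text
time_s: 15.05
eef_pos: [583.6, 259.9, 273.3]
eef_rot: [-0.0, 0.999, 0.044, 0.0]
force: [0.1, -0.4, -0.9]
width: 25.4
```

jog_arm(
  moves=[
    {"xyz": [0,0,0.1],"angular": [0,0,0],"claw": 0},
    {"xyz": [0,0,0.1],"angular": [0,0,0],"claw": 0},
    {"xyz": [0,0,0.1],"angular": [0,0,0],"claw": 0},
    {"xyz": [0,0,0],"angular": [0,0,0],"claw": 0},
    {"xyz": [0,0,0],"angular": [0,0,0],"claw": 0},
  ],
)

```text
time_s: 15.68
eef_pos: [583.4, 259.8, 269.7]
eef_rot: [0.0, 0.999, 0.044, -0.0]
force: [0.6, 0.9, -0.5]
width: 25.9
```

jog_arm(
  moves=[
    {"xyz": [0,0,0.05],"angular": [0,0,0],"claw": 0},
    {"xyz": [0,0,0.05],"angular": [0,0,0],"claw": 0},
    {"xyz": [0,0,0],"angular": [0,0,0],"claw": 0},
    {"xyz": [0,0,0],"angular": [0,0,0],"claw": 0},
  ],
)

```text
time_s: 16.18
eef_pos: [583.5, 259.9, 269.7]
eef_rot: [0.0, 0.999, 0.044, -0.0]
force: [-3.2, -1.5, 5.2]
width: 25.8
```

Contact (z force +5 N). Release slowly and retreat.

jog_arm(
  moves=[
    {"xyz": [0,0,0],"angular": [0,0,0],"claw": 0.32},
    {"xyz": [0,0,0],"angular": [0,0,0],"claw": 0.36},
    {"xyz": [0,0,0],"angular": [0,0,0],"claw": 0.45},
    {"xyz": [0,0,0],"angular": [0,0,0],"claw": 0.6},
    {"xyz": [0,0,0],"angular": [0,0,0],"claw": 0.6},
    {"xyz": [0,0,0],"angular": [0,0,0],"claw": 0.6},
    {"xyz": [0,0,-2.0],"angular": [0,0,0],"claw": 0.6},
    {"xyz": [0,0,-4.0],"angular": [0,0,0],"claw": 0.6},
    {"xyz": [0,0,-5.0],"angular": [0,0,0],"claw": 0.6},
    {"xyz": [-4.0,0,0],"angular": [0,0,0],"claw": 0.6},
    {"xyz": [-6.0,0,0],"angular": [0,0,0],"claw": 0.6},
    {"xyz": [-4.0,0,0],"angular": [0,0,0],"claw": 0.6},
    {"xyz": [0,0,0],"angular": [0,0,0],"claw": 0.6},
    {"xyz": [0,0,0],"angular": [0,0,0],"claw": 0.6},
  ],
)

```text
time_s: 17.92
eef_pos: [444.7, 247.6, 380.3]
eef_rot: [-0.0, 0.999, 0.044, 0.001]
force: [0.4, -0.7, 0.6]
width: 56.5
```

```bash
python3 - <<'E'
from h import *
state()
ims=[]
for n in ("top","scene"):
    p,d=eyes.grab_frame(n); P=cloud(n,d)
    m=(d>0)&(np.hypot(P[...,0]-583,P[...,1]-260)<60)&(P[...,2]>98)&(P[...,2]<112)
    q=P[m]
    if len(q): print(n,len(q),q.mean(0).round(1),cv2.minEnclosingCircle(q[:,:2].astype(np.float32)))
    print([(np.round(a["at"],1).tolist(),round(a["conf"],2)) for a in nets.pinpoint(n,"cylinder_center")][:2])
    ims.append(p)
cv2.imwrite("pics/a4.png",cv2.resize(np.hstack(ims),(800,300)))
E
```

```text
{'time_s': 17.925, 'eef_pos': [444.723, 247.617, 380.258], 'eef_rot': [-0.0, 0.999, 0.044, 0.001], 'force': [0.408, -0.697, 0.605], 'width': 56.486, 'qpos': [0.285, -0.066, 1.937, -0.0, 1.268, 1.768]}
top 261 [581.7 258.3 105. ] ((581.90478515625, 258.7063293457031), 13.14877986907959)
[([581.7, 258.2, 83.2], 0.85)]
scene 224 [584.7 259.7 104.3] ((583.0543823242188, 259.8056945800781), 13.641988754272461)
[([581.8, 258.6, 76.9], 0.65)]
```

View pics/a4.png

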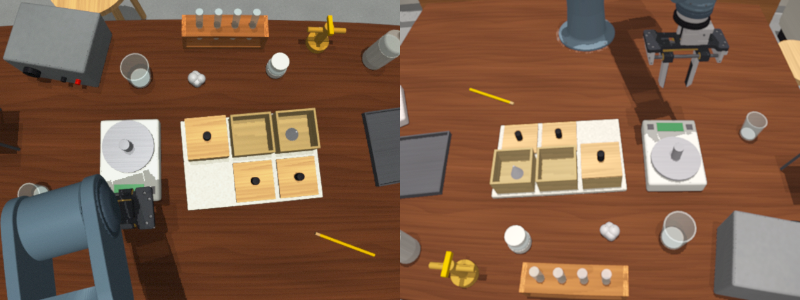

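The cylinder stands upright at the pan's centre (px (127,146) in the top view, (677,153) in the scene view). Its top face is at z≈105 and the arm is clear of everything.

```bash
python3 -c "
from h import *
print(arm.sign_off())"
```

```text
the job is handed in; nothing more can be done
None
```

The steel cylinder is standing upright on the balance's pan, about 2 mm from its centre, and the job is handed in. No verdict was reported.

- **What I did:** The right box held the cone and the middle box held the cylinder. I left the third lid on and set the two lifted lids down on the near half of the board. I then moved the cylinder to the pan, released it after light contact (about 5 N), and backed the arm away.
- **Last checks:** Depth from both cameras put the top face at z 104–105 mm, where 105 is expected. The face showed as a 26 mm disc at about (582, 259), against a pan centre of (583, 260.5). The arm was clear and the clock read 18 s of the 72 s allowed.
- **Disagreement:** The network estimates of the cylinder centre's height differed between cameras: 83 mm from the top camera and 77 mm from the scene camera. The first is within its stated error of the expected 82.5 mm. The second, which had lower confidence (0.65), is 5.6 mm low and outside it, and I relied on the depth readings instead.

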